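# Set the bench lamp's iris ring to the green preset

## Task

Set the iris of the small bench lamp to its green preset: turn the slim black ribbed ring until its white line points squarely at the green stud, then let go. Turn only that ring, without touching the fixed collar with its studs just below it or the fixed silver lens ring just above it, and leave the things standing round the lamp where they are.

Things in the scene. Friction and masses are not known exactly. Their poses are not given: they have to be found in the camera images.
- lamp: round upright bench lamp fixed to the table. Origin: centre of its underside; z up. Grey foot 100 mm wide (z 0 to 20 mm), white housing 76 mm wide (to 58), fixed collar (58 to 70), neck 41 mm wide, black iris ring (76 to 88), fixed silver lens ring (88 to 104), glass dome to 107. Its -x is its front (small black power switch on the foot), where the ring's white line is when the ring's joint reads 0.
- collar: the fixed collar under the iris ring, 76 mm diameter, flat top 70 mm above the table and 6 mm under the ring, carrying the two studs and fine black graduations; origin as the lamp's. Not to be touched.
- lens_ring: the fixed silver ring above the iris ring, 41 mm diameter, its side stands 6.5 mm inside the iris ring's rim; z 88 to 104 mm over the table; origin as the lamp's. Not to be touched.
- ring_centre (a point): centre of the iris ring, on the lamp's vertical axis, half-way up the ring (82 mm above the table). The ring is black, ribbed, 54 mm in diameter and 12 mm tall; it can be taken across any diameter from above with one finger either side, finger ends 2 to 6 mm above the collar. x and y axes turn with the ring; its white line lies along -x.
- iris_index (a point): a point that turns with the ring: on the line through the ring's axis and its white line, 33 mm from the axis (6 mm outside the rim, over the circle of the studs), at the height of the ring's middle.
- iris_ring (a joint): angle of the iris ring, rad, 0 with the white line at the lamp's front, positive anticlockwise seen from above, end stops at -1.35 and 1.35. It turns stiffly (about 0.06 N m) and stays where it is left.
- green_stud: green round stud, 6.4 mm in diameter, 1.5 mm tall, fixed on the collar's top 33 mm from the lamp's axis, 0.75 rad to one side of the lamp's front (which side varies). Origin: centre of its underside. The target.
- yellow_stud: yellow stud of the same size, 0.75 rad to the other side of the front; another preset, not wanted now.
- dish: round clear culture dish with pink medium, 60 mm diameter, 15 mm tall; bystander. Origin: centre of its underside.
- tube: standing tube with a pink screw cap, 34 mm diameter, 113 mm tall; bystander. Origin: centre of its underside.
- glass_beaker: small clear beaker, 45 mm diameter, 59 mm tall; bystander. Origin: centre of its underside.
- counter: round off-white hand tally counter, 46 mm diameter, 21 mm tall; bystander. Origin: centre of its underside.
- chamber: glass counting chamber slide, 34 x 75 x 8 mm, lying flat; bystander. Origin: centre of its underside.

How it is judged:
At the end, for the whole second after the job is handed in: the ring's white line points at the green stud to within 4.2 mm at the stud's circle (about 7 degrees), and the ring is at rest (horizontal distance between iris_index and green_stud below 0.0042 m and velocity of joint iris_ring between -0.05 and 0.05 rad/s); the robot touches nothing.
It fails at once if the robot touches the fixed collar under the ring, or a stud (contact force between any of the fingers, the arm and collar above 0.5 N or contact force between any of the fingers, the arm and green_stud above 0.5 N or contact force between any of the fingers, the arm and yellow_stud above 0.5 N).
It fails at once if the robot touches the fixed lens ring above the iris ring (contact force between any of the fingers, the arm and lens_ring above 0.5 N).
It fails at once if a thing beside the lamp is moved more than 20 mm or tipped (distance of any of dish, tube, glass_beaker, counter, chamber from where it was at the start of the episode above 0.02 m or angle between any of dish, tube, glass_beaker, counter, chamber's own z axis and vertical above 0.5 rad).
It also fails if it takes over 32 s, if anything falls off the work surface, if the arm or the gripper's body presses on something with over 40 N, if the wrist force passes 120 N, or if a joint passes its speed limit or range.

## Robot

A 6-joint arm with a two-finger parallel gripper is mounted at the origin on a cart in front of the work surface, level with it; the furniture and walls round the work are solid. World frame = base frame: x ahead of the robot, y to its left, z up, the work surface at z = 0. Lengths are in m, angles in rad, forces in N, time in s.
With the tool pointing down it reaches from about 0.35 to 0.975 m from the base axis. Payload 4.9 kg.
Tool frame: the origin (TCP) lies midway between the tips of the shut fingers; the grasp point (between the pads) lies 19 mm behind it; z points along the fingers, y is the direction in which the jaws open and shut (so a half turn about z gives the same grasp; the last joint's range is limited). The gripper opens to 85 mm and grips with 20 to 120 N. Pads are 22 mm wide; open, the fingers measure 114 mm over their backs; the gripper's body (76 mm by 85 mm) begins 54 mm behind the grasp point. The pads swing forward as they close: fully open they stand 13 mm farther back than shut.
Start: joints at [1.169, 0.053, 1.613, -0, 1.476, -0.119], TCP at [0.174, 0.6, 0.231] pointing down, gripper open.
Joint ranges: [-3.01, 3.01], [-1.01, 2.22], [0.06, 2.58], [-1.02, 4.17], [0.09, 2.62], [-3.14, 3.14]. Speed limits (rad/s): [2.57, 2.57, 3.14, 3.14, 3.14, 3.14].

## Interface

Orientations are given as a rotation vector (axis times angle).
In Python, from station import ctrl gives the robot as it stands.
- The arm moves only by the tool drive_tool, never from a script. Its argument "moves" is one flat list of numbers, 7 for each row, row after row: the turn, a rotation vector about the world's x, y, z in degrees, then the shift along the world's x, y, z in m, then the closure, from 0 (fully open) to 1 (shut). A call has exactly 5 rows; each row shifts and turns the commanded pose from where the row before left it; what a row does not reach is not made up. A row lasts 1/8 s, in which the tool goes at most 62.5 mm and 10.7 degrees, less where a joint would pass 70% of its speed; a pose out of reach is approached as far as the arm can. A call is refused whole if a number of a shift passes 0.0625 or a number of a turn 10.7, either way. A call with a gripper value outside its range is refused whole. The fingers move at their own pace and stop on an object; "newtons" is the grip in N (left out, the last holds). Time passes only in rows, so rows that do not move let the fingers close, or fill a call up. It gives the time, the measured TCP pose, the force and the opening at its end, in the units of the state.
- ctrl.get_obs(): the state, without advancing time (a new reading comes with each control period).
- ctrl.get_image(name): name is "side" or "top"; returns the picture (384x512x3 uint8, red, green, blue); there is no depth.
- ctrl.get_calibration(name): a dict with "fx", "fy", "cx", "cy" (pixels), "rvec" (rotation vector, rad) and "tvec" (3), from world to camera coordinates, as OpenCV has them. Camera axes: x right, y down, z forward; pixel columns grow to the right and rows downward; lengths in m; the calibration is good to about 2 mm. A picture is of the moment at which its call begins. get_calibration takes no time and is no camera call.
- ctrl.finish_job(): hands the job in, once; it reports no verdict.
The state is a dict: "t": time; "q": joint angles; "dq": joint speeds; "effort": joint torques, N m; "tool_pos": TCP position; "tool_rot": TCP orientation; "contact_force": force on the tool from outside, world axes, zero at the start; "wrist_torque": the same for the moment, N m; "opening": finger opening in m.
Only numpy, scipy, OpenCV 4.12 (cv2) and the standard library are available. Lean on these libraries where they do the work, as an engineer would, in place of code of your own. Each camera call takes 0.05 s, during which the arm holds its last target.

## Working session

There is one attempt and no reset: what is moved stays moved. The work goes in short steps, Python scripts to look and compute and a tool call to move; the robot and the scene stay as the last step left them, time stands still between calls to the robot, and variables do not carry over. Pictures are saved under pics/ and viewed, and the job is handed in when it is done.

Besides the shell and the picture viewer there is one more tool, called after "Request:" by a JSON object that holds its "op" and its "data", one argument or row to a line. drive_tool: Moves the arm, as the interface text tells. Its arguments: {"type":"object","properties":{"moves":{"type":"array","items":{"type":"number"}},"newtons":{"type":"number"}},"required":["moves"]}

```bash
ls; mkdir -p pics
python3 - <<'E'
from station import ctrl
import cv2
for n in ["top","side"]:
    im=ctrl.get_image(n); cv2.imwrite(f"pics/{n}0.png",im[:,:,::-1]); print(ctrl.get_calibration(n))
print(ctrl.get_obs())
E
```

```text
pics
{'fx': 364.3020084742571, 'fy': 364.3020084742571, 'cx': 255.1522451581652, 'cy': 196.20988095828105, 'rvec': array([ 2.17692567, -2.11939687,  0.16959786]), 'tvec': array([0.03954132, 0.5654481 , 0.85984059])}
{'fx': 457.2404715168897, 'fy': 457.2404715168897, 'cx': 260.4348052674766, 'cy': 189.41011610151645, 'rvec': array([ 2.13498147, -0.07892212,  0.06506307]), 'tvec': array([-0.57896104,  0.1103282 ,  0.8915957 ])}
{'t': 0.1, 'q': array([ 1.16899945e+00,  5.33142107e-02,  1.61416413e+00,  3.03237004e-06,
        1.47602435e+00, -1.18978846e-01]), 'dq': array([-0.00120904, -0.00070893, -0.0042482 ,  0.00172665, -0.00010066,
        0.00040283]), 'effort': array([ 5.05415869e-05, -3.94904172e+01, -3.71361959e+01, -1.58161970e-04,
        3.95750991e-03, -2.21545866e-05]), 'tool_pos': array([0.1741745 , 0.59964303, 0.23016704]), 'tool_rot': array([-4.42700969e-01, -3.10974340e+00,  2.89745233e-03]), 'contact_force': array([ 0.11113719, -0.20425114, -0.02148192]), 'wrist_torque': array([-0.00296707, -0.01514751,  0.06077774]), 'opening': 0.08532039051449027}
```

View pics/top0.png

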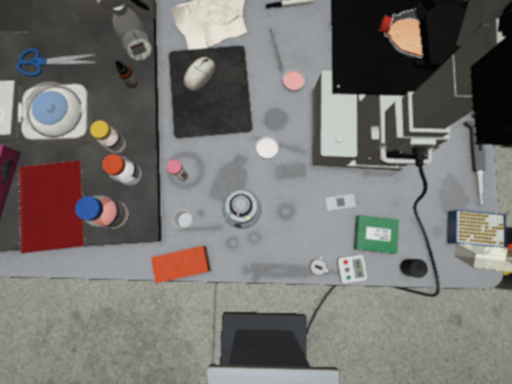

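View pics/side0.png

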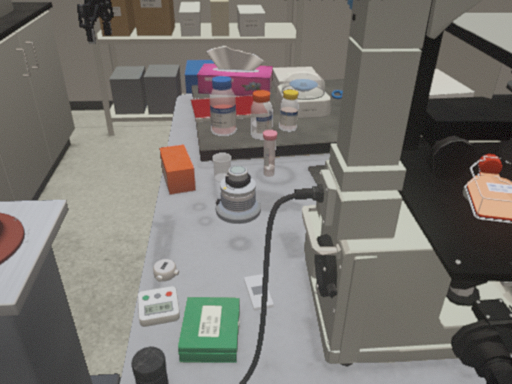

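```bash
cat > h.py <<'E'
import numpy as np, cv2
from station import ctrl
def cal(n):
    c=ctrl.get_calibration(n); K=np.array([[c['fx'],0,c['cx']],[0,c['fy'],c['cy']],[0,0,1]]);return K,np.array(c['rvec']),np.array(c['tvec'])
def proj(n,p):
    K,r,t=cal(n); return cv2.projectPoints(np.array(p,float).reshape(-1,3),r,t,K,None)[0].reshape(-1,2)
def ray(n,uv,z):
    K,r,t=cal(n);R=cv2.Rodrigues(r)[0];d=R.T@np.linalg.inv(K)@np.array([uv[0],uv[1],1.]);c=-R.T@t
    return c+d*(z-c[2])/d[2]
E
python3 - <<'E'
from h import *
a=cv2.imread("pics/top0.png");b=cv2.imread("pics/side0.png")
A=cv2.resize(a[180:236,205:275],None,fx=10,fy=10,interpolation=cv2.INTER_CUBIC)
B=cv2.resize(b[160:225,205:275],None,fx=9,fy=9,interpolation=cv2.INTER_CUBIC)
cv2.imwrite("pics/tz.png",A);cv2.imwrite("pics/sz.png",B)
for z in(0,.02,.07,.088,.107):print(z,ray("top",(240,207),z),ray("side",(238,180),z))
print(proj("top",[[0,0,0],[.174,.6,.23]]))
for n in("top","side"):
    K,r,t=cal(n);R=cv2.Rodrigues(r)[0];print(n,-R.T@t)
E
```

```text
0 [0.54125094 0.09269921 0.        ] [0.54400082 0.21779843 0.        ]
0.02 [0.53888071 0.09201968 0.02      ] [0.54285869 0.18479391 0.02      ]
0.07 [0.53295514 0.09032084 0.07      ] [0.54000337 0.1022826  0.07      ]
0.088 [0.53082193 0.08970925 0.088     ] [0.53897546 0.07257853 0.088     ]
0.107 [0.52857022 0.0890637  0.107     ] [0.53789043 0.04122424 0.107     ]
[[271.90532871 435.78205506]
 [-53.00978041 387.3043344 ]]
top [0.43061745 0.06098098 0.93352602]
side [ 0.51090652 -0.73854058  0.57952   ]
```

View pics/tz.png

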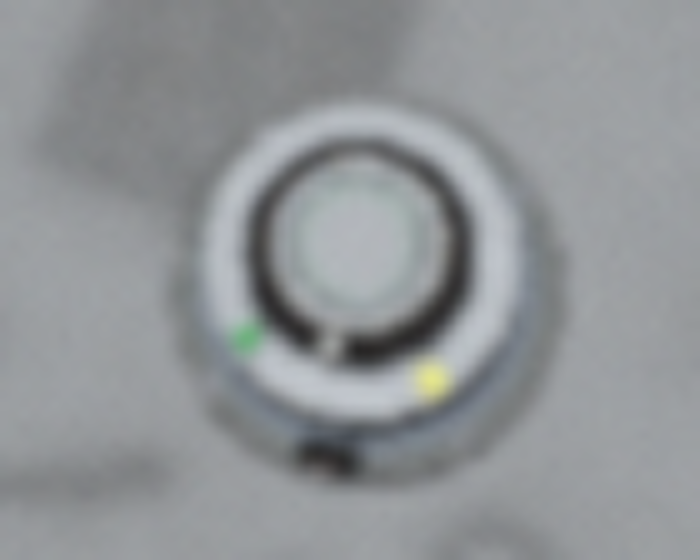

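View pics/sz.png

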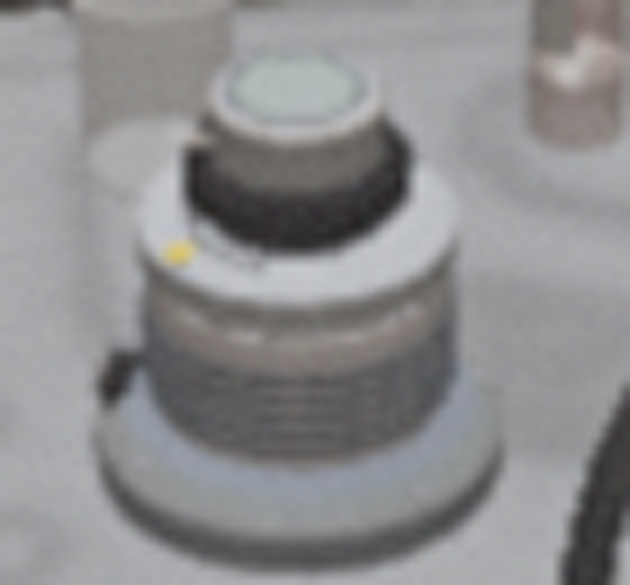

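```bash
cat > meas.py <<'E'
from h import *
import sys
def meas(n,box,im):
    x0,x1,y0,y1=box
    c=im[y0:y1,x0:x1].astype(np.float32)
    S=8
    C=cv2.resize(c,None,fx=S,fy=S,interpolation=cv2.INTER_CUBIC).clip(0,255).astype(np.uint8)
    px=lambda p:((p[0]+.5)/S-.5+x0,(p[1]+.5)/S-.5+y0)
    hsv=cv2.cvtColor(C,cv2.COLOR_BGR2HSV)
    out={}
    for k,lo,hi in(("green",(45,80,60),(85,255,255)),("yellow",(20,90,120),(35,255,255))):
        m=cv2.inRange(hsv,lo,hi);nn,l,st,ce=cv2.connectedComponentsWithStats(m)
        if nn>1:
            i=1+np.argmax(st[1:,4]);out[k]=ray(n,px(ce[i]),.0715);print(n,k,px(ce[i]),st[i,4],out[k])
    return C,px,hsv,out
E
python3 - <<'E'
from meas import *
im=cv2.imread("pics/top0.png")
C,px,hsv,o=meas("top",(205,275,180,236),im)
g=cv2.cvtColor(C,cv2.COLOR_BGR2GRAY)
m=(g<95).astype(np.uint8)
cs,_=cv2.findContours(m,cv2.RETR_LIST,cv2.CHAIN_APPROX_NONE)
for c in cs:
    if cv2.contourArea(c)>300:
        e=cv2.fitEllipse(c);print(cv2.contourArea(c),px(e[0]),np.array(e[1])/8,[ray("top",px(e[0]),z).round(4) for z in(.02,.082,.088)])
mid=(o['green']+o['yellow'])/2;print("mid",mid, np.linalg.norm(o['green']-o['yellow']),66*np.sin(.75))
d=o['yellow']-o['green'];d/=np.linalg.norm(d)
f=np.array([-d[1],d[0],0]);
if f[0]>0:f=-f
print("front",f,"centre",mid-f*.033*np.cos(.75))
im=cv2.imread("pics/side0.png")
C,px,hsv,o=meas("side",(205,275,160,225),im)
E
```

```text
top green (np.float64(229.23023504273505), np.float64(213.31143162393164)) 117 [0.51700385 0.11533499 0.0715    ]
top yellow (np.float64(247.76866883116884), np.float64(217.60146103896105)) 77 [0.50798515 0.07104934 0.0715    ]
1749.0 (238.2899932861328, 224.7568359375) [5.10144949 8.04941177] [array([0.494 , 0.0949, 0.02  ]), array([0.4897, 0.0926, 0.082 ]), array([0.4893, 0.0923, 0.088 ])]
3736.5 (242.71548080444336, 205.23616790771484) [16.30967903 19.91534805] [array([0.5435, 0.0853, 0.02  ]), array([0.5359, 0.0837, 0.082 ]), array([0.5351, 0.0835, 0.088 ])]
2363.5 (236.90353775024414, 204.1364917755127) [13.53452778 18.57229996] [array([0.5459, 0.1001, 0.02  ]), array([0.5381, 0.0974, 0.082 ]), array([0.5374, 0.0972, 0.088 ])]
mid [0.5124945  0.09319217 0.0715    ] 0.045194648147004884 44.98815816154005
front [-0.97988714  0.19955247 -0.        ] centre [0.5361546  0.08837383 0.0715    ]
side yellow (np.float64(224.41325757575757), np.float64(187.70340909090908)) 165 [0.5104227  0.07047238 0.0715    ]
```

```bash
cat > rect.py <<'E'
from h import *
def rectify(n,im,c,z,half=.05,ppm=8000):
    N=int(2*half*ppm)
    a=(np.arange(N)-N/2+.5)/ppm
    # image row down = -x, col right = -y
    X,Y=np.meshgrid(c[0]-a,c[1]-a,indexing='ij')
    P=np.stack([X,Y,np.full_like(X,z)],-1).reshape(-1,3)
    uv=proj(n,P).reshape(N,N,2).astype(np.float32)
    return cv2.remap(im,uv[...,0],uv[...,1],cv2.INTER_CUBIC)
E
python3 - <<'E'
from rect import *
c0=np.array([.5365,.0885])
outs=[]
for n in("top","side"):
    im=cv2.imread(f"pics/{n}0.png");g=cv2.cvtColor(im,cv2.COLOR_BGR2GRAY)
    for z,r0,lo,hi in((.07,.038,.033,.043),(.0,.05,.045,.056),(.104,.0205,.017,.024),(.088,.027,.0245,.030)):
        th=np.arange(0,2*np.pi,np.pi/90);rr=np.arange(lo,hi,.0002)
        T,Rr=np.meshgrid(th,rr,indexing='ij')
        pts=[];c=c0.copy()
        for it in range(6):
            P=np.stack([c[0]+Rr*np.cos(T),c[1]+Rr*np.sin(T),np.full_like(T,z)],-1)
            uv=proj(n,P.reshape(-1,3)).reshape(*T.shape,2).astype(np.float32)
            v=cv2.remap(g,uv[...,0],uv[...,1],cv2.INTER_CUBIC).astype(float)
            d=np.gradient(cv2.GaussianBlur(v,(5,1),1),axis=1)
            s=-1 if z in(.07,.104) else 1
            k=np.argmax(s*d,axis=1);st=(s*d).max(1)
            re=rr[k]; ok=(st>np.percentile(st,30))&(k>1)&(k<len(rr)-2)
            res=re-r0
            A=np.stack([np.cos(th),np.sin(th)],1)
            sol=np.linalg.lstsq(A[ok],res[ok],rcond=None)[0]
            for _ in range(5):
                q=np.abs(res-A@sol)<.0015;q&=ok
                sol=np.linalg.lstsq(A[q],res[q],rcond=None)[0]
            c=c+sol*.7
        print(n,z,c.round(4),q.sum(),ok.sum(),np.std((res-A@sol)[q]).round(5))
    R=rectify(n,im,c0,.088 if n=="top" else .07,half=.045,ppm=6000);outs.append(R)
cv2.imwrite("pics/rect0.png",outs[0])
E
```

```text
top 0.07 [0.5369 0.0891] 123 126 0.00054
top 0.0 [0.5362 0.0882] 88 125 0.00073
top 0.104 [0.5356 0.0884] 125 125 0.00057
top 0.088 [0.5362 0.0886] 120 125 0.00056
side 0.07 [0.5385 0.088 ] 101 123 0.00075
side 0.0 [0.5385 0.0915] 98 126 0.00068
side 0.104 [0.5383 0.0857] 117 126 0.00076
side 0.088 [0.5384 0.0804] 93 120 0.00073
```

View pics/rect0.png

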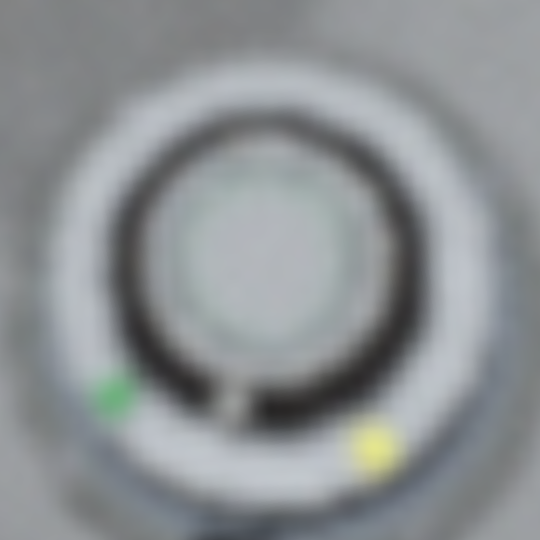

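Request:
{"op": "drive_tool", "data": {
  "moves": [0,0,2.4,0.036,-0.05,0,0,0,0,2.4,0.036,-0.05,0,0,0,0,2.4,0.036,-0.05,0,0,0,0,2.4,0.036,-0.05,0,0,0,0,2.4,0.036,-0.05,0,0],
  "newtons": 30
}}

```text
t: 0.72
tool_pos: [0.355, 0.3483, 0.2309]
tool_rot: [-0.112, -3.139, 0.0]
contact_force: [0.6, 0.0, -0.2]
opening: 0.0854
```

Request:
{"op": "drive_tool", "data": {
  "moves": [0,0,2.4,0.036,-0.05,0,0,0,0,2.4,0.036,-0.05,0,0,0,0,2.4,0.036,-0.05,0,0,0,0,2.4,0.036,-0.05,0,0,0,0,2.4,0.036,-0.05,0,0]
}}

```text
t: 1.35
tool_pos: [0.535, 0.0983, 0.2309]
tool_rot: [0.215, -3.134, -0.0]
contact_force: [0.2, 0.8, 0.6]
opening: 0.0849
```

Request:
{"op": "drive_tool", "data": {
  "moves": [0,0,0,0,0,0,0,0,0,0,0,0,0,0,0,0,0,0,0,0,0,0,0,0,0,0,0,0,0,0,0,0,0,0,0]
}}

```text
t: 1.98
tool_pos: [0.5341, 0.1009, 0.2314]
tool_rot: [-0.216, 3.134, -0.0]
contact_force: [0.3, -0.3, -0.0]
opening: 0.0855
```

Request:
{"op": "drive_tool", "data": {
  "moves": [0,0,0,0.003,-0.0125,-0.02,0,0,0,0,0,0,-0.05,0,0,0,0,0,0,-0.02,0,0,0,0,0,0,0,0,0,0,0,0,0,0,0]
}}

```text
t: 2.6
tool_pos: [0.5385, 0.0876, 0.1429]
tool_rot: [-0.213, 3.132, -0.0]
contact_force: [1.3, -0.1, 0.5]
opening: 0.0855
```

Run:
```python
from h import *
for n in["top","side"]:
    im=ctrl.get_image(n)[:,:,::-1]; cv2.imwrite(f"pics/{n}1.png",im)
    u,v=proj(n,[[.537,.0885,.11]])[0].astype(int)
    c=cv2.resize(im[max(v-55,0):v+60,u-55:u+55],None,fx=5,fy=5,interpolation=cv2.INTER_CUBIC);cv2.imwrite(f"pics/{n}1z.png",c);print(u,v)
o=ctrl.get_obs();print(o['tool_pos'],o['tool_rot'],o['q'])
```

```text
240 203
236 166
[0.53880628 0.08769875 0.143527  ] [-2.13507912e-01  3.13064205e+00 -2.45722949e-04] [ 2.50037716e-02 -6.76708183e-02  1.88280179e+00  2.05016299e-06
  1.32277987e+00 -1.68198097e+00]
```

View pics/side1z.png

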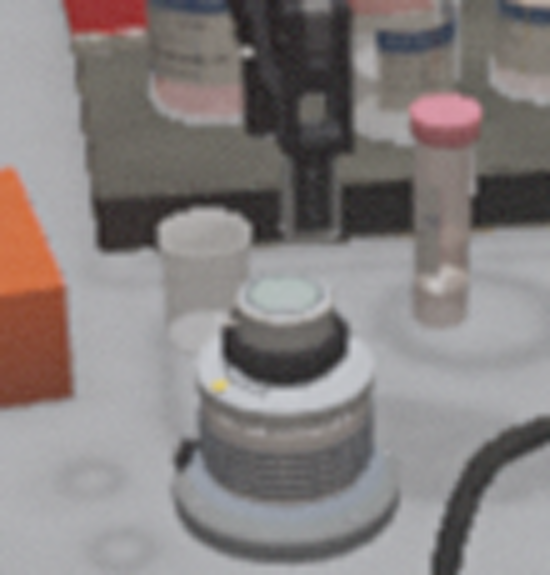

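View pics/top1.png

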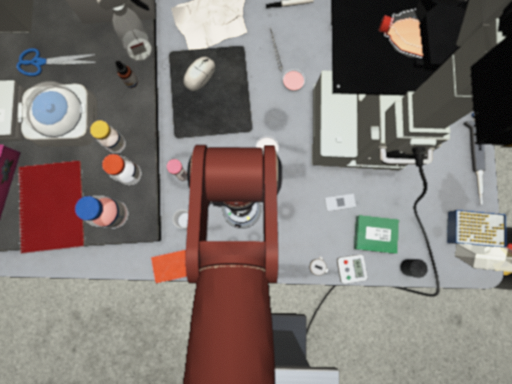

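Run:
```python
from h import *
for i in range(6):
    ctrl.get_image("side");o=ctrl.get_obs();print(o['tool_pos'].round(4),o['tool_rot'].round(4),o['dq'].round(3).max())
p=o['tool_pos'];y=np.array([-.136,.99,0])
for r in(.0427,.05,.057):
  for dz in(.0,.013): print(r,dz,proj("side",[p-r*y+[0,0,dz]]).round(1),)
print("centre",proj("side",[[.537,.0885,.104]]))
```

```text
[0.5387 0.0877 0.1434] [-2.1350e-01  3.1308e+00 -3.0000e-04] 0.009
[0.5385 0.0877 0.1431] [-2.1360e-01  3.1313e+00 -3.0000e-04] 0.009
[0.5382 0.0877 0.1427] [-2.1370e-01  3.1319e+00 -2.0000e-04] 0.009
[0.538  0.0877 0.1424] [-2.1370e-01  3.1324e+00 -1.0000e-04] 0.008
[0.5378 0.0877 0.1421] [-2.137e-01  3.133e+00 -1.000e-04] 0.005
[0.5377 0.0877 0.1419] [-2.1370e-01  3.1334e+00 -1.0000e-04] 0.006
0.0427 0.0 [[240.6 163.6]]
0.0427 0.013 [[240.5 157.7]]
0.05 0.0 [[241.2 165.4]]
0.05 0.013 [[241.2 159.5]]
0.057 0.0 [[241.9 167.1]]
0.057 0.013 [[241.9 161.2]]
centre [[236.65469487 169.49905061]]
```

Run:
```python
from h import *
im=ctrl.get_image("side")[:,:,::-1];o=ctrl.get_obs();print(o['tool_pos'].round(4))
c=cv2.resize(im[130:200,200:280],None,fx=9,fy=9,interpolation=cv2.INTER_CUBIC);cv2.imwrite("pics/side2z.png",c)
g=cv2.cvtColor(im,cv2.COLOR_BGR2GRAY)
for v in range(144,164): print(v,g[v,230:256])
```

```text
[0.5375 0.0877 0.1416]
144 [104 103 104 104 106 111 120 108  88  59  45  47  48  46  48  41  64  97
 110 113 110 110 110 112 108 110]
145 [104 106 105 104 108 113 125 107  93  57  45  44  55  55  44  47  61 101
 112 110 110 110 110 111 110 109]
146 [106 100 102 105 106 110 122 109  95  57  45  53  61  51  46  45  64  96
 105 102 105  99 102 103 103 104]
147 [102 104  99  92  94 105 124 105  89  62  40  48  57  56  50  44  67  94
  94  86  87  79  85  81  78  79]
148 [ 95  97  89  88  83  97 122 107  93  58  45  47  52  52  48  49  64  87
  69  52  62  52  54  51  55  55]
149 [ 61  64  56  56  55  87 118 107  94  63  45  47  49  52  44  46  63  88
  58  46  44  43  44  41  44  41]
150 [ 43  46  43  48  45  80 120 108  95  65  51  47  51  57  50  48  65  89
  59  48  43  47  47  47  45  50]
151 [ 46  48  47  44  49  74 113 105  95  63  48  45  47  55  49  46  67  89
  61  46  51  52  47  42  49  45]
152 [47 46 45 46 44 52 77 99 96 71 48 47 49 52 46 45 67 88 65 48 48 45 44 44
 43 47]
153 [45 47 50 45 46 46 60 96 97 67 48 47 59 58 50 46 62 89 63 46 45 48 47 48
 46 48]
154 [66 47 45 51 47
[... 364 characters left out ...]

  66  45  53  60  59  61  62  66]
158 [156  92  49  51  53  56  74 101 100  87  82  84  88  98 102 102  98  98
  80  64  74 101 108 107 108 112]
159 [151  97  77  80  80  87  94 108 114 111 115 116 117 124 127 126 116 108
 108 102 117 143 150 151 151 149]
160 [143 123 122 122 128 131 136 145 146 145 146 150 147 151 150 153 148 147
 147 147 150 158 158 159 157 157]
161 [142 149 149 151 154 153 154 158 157 155 158 158 159 160 159 160 161 160
 162 160 162 163 163 163 161 162]
162 [144 157 162 161 162 164 164 165 164 164 167 165 167 166 167 169 166 167
 166 166 169 164 164 165 165 164]
163 [149 164 171 170 167 169 168 167 166 169 168 168 169 168 167 167 169 166
 165 167 166 163 163 159 162 161]
```

View pics/side2z.png

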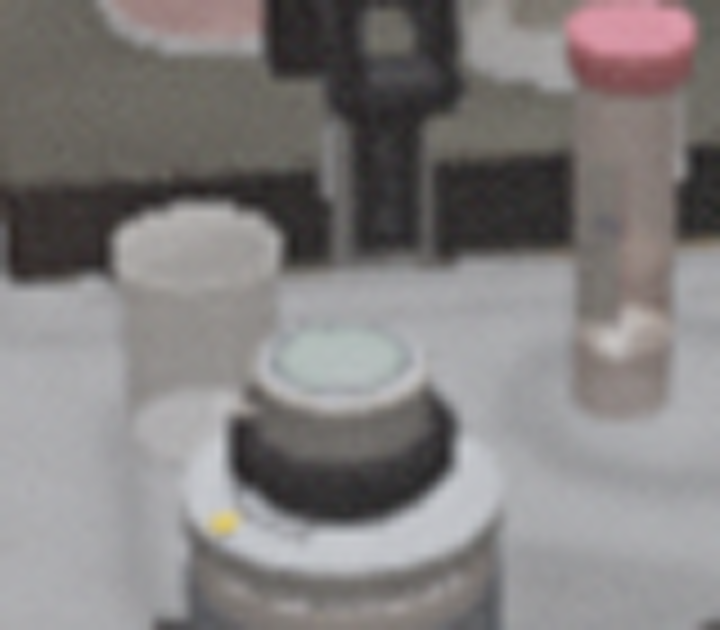

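Request:
{"op": "drive_tool", "data": {
  "moves": [0,0,0,-0.002,0.001,-0.03,0,0,0,0,0,0,-0.03,0,0,0,0,0,0,-0.01,0,0,0,0,0,0,0,0,0,0,0,0,0,0,0]
}}

```text
t: 3.68
tool_pos: [0.5365, 0.0887, 0.0728]
tool_rot: [-0.213, 3.132, -0.0]
contact_force: [-0.3, 0.2, 0.6]
opening: 0.0853
```

Request:
{"op": "drive_tool", "data": {
  "moves": [0,0,0,0,0,0,0,0,0,0,0,0,0,0,0,0,0,0,0,0,0,0,0,0,0,0,0,0,0,0,0,0,0,0,0]
}}

```text
t: 4.3
tool_pos: [0.5353, 0.0887, 0.0713]
tool_rot: [0.214, -3.134, -0.0]
contact_force: [0.1, 0.2, 0.0]
opening: 0.0852
```

Run:
```python
from h import *
im=ctrl.get_image("side")[:,:,::-1];o=ctrl.get_obs();print(o['t'],o['tool_pos'].round(4),o['tool_rot'].round(3))
c=cv2.resize(im[130:215,190:290],None,fx=7,fy=7,interpolation=cv2.INTER_CUBIC);cv2.imwrite("pics/side3z.png",c)
```

```text
4.35 [0.5353 0.0886 0.0712] [ 0.214 -3.134  0.   ]
```

View pics/side3z.png

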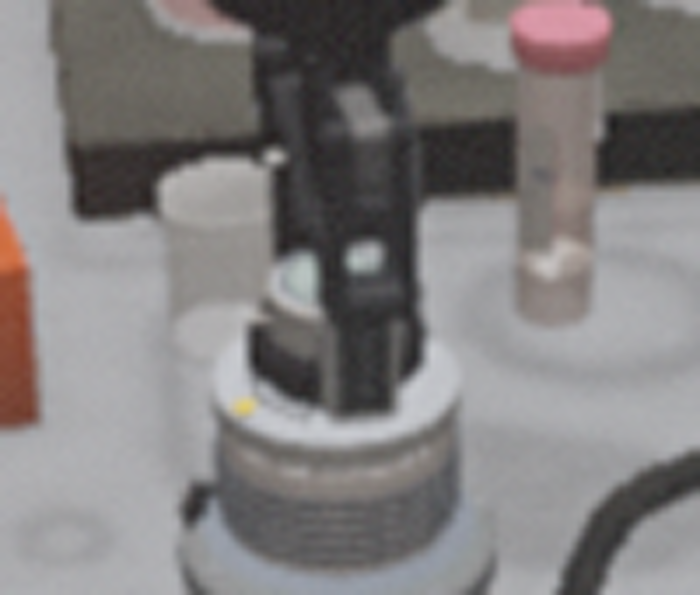

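Request:
{"op": "drive_tool", "data": {
  "moves": [0,0,0,0,0,0,0.2,0,0,0,0,0,0,0.3,0,0,0,0,0,0,0.3,0,0,0,0,0,0,0.3,0,0,0,0,0,0,0.3],
  "newtons": 30
}}

```text
t: 4.97
tool_pos: [0.5354, 0.0886, 0.0713]
tool_rot: [-0.214, 3.134, 0.0]
contact_force: [0.6, 0.9, 0.7]
opening: 0.0596
```

Run:
```python
from h import *
im=ctrl.get_image("side")[:,:,::-1];o=ctrl.get_obs();print(o['t'],o['tool_pos'].round(4),o['tool_rot'].round(3),o['opening'],o['contact_force'])
c=cv2.resize(im[130:215,190:290],None,fx=7,fy=7,interpolation=cv2.INTER_CUBIC);cv2.imwrite("pics/side4z.png",c)
```

```text
5.025 [0.5354 0.0887 0.0713] [-0.214  3.134  0.   ] 0.05943587990151773 [-0.55582664 -0.17109317  0.34271018]
```

View pics/side4z.png

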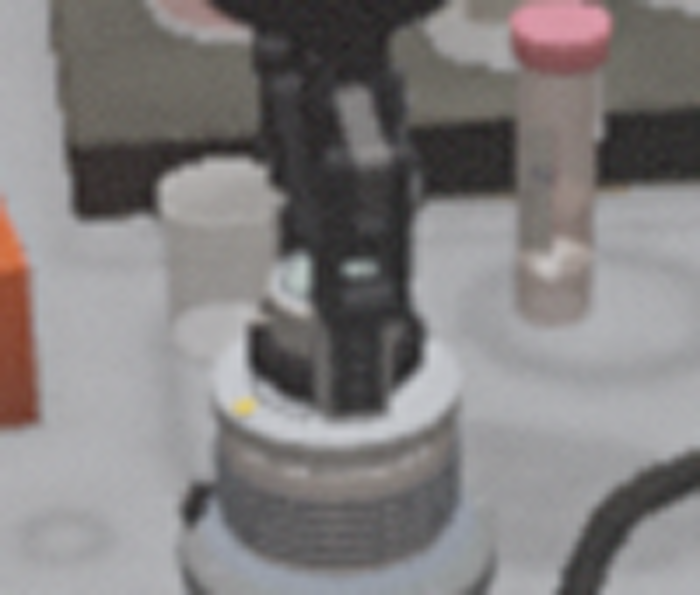

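Run:
```python
from h import *
for r in (.03,.035,.04,.044):
    for z in(.072,.074,.076,.078): print(r,z,proj("side",[[.539,.0885-r,z]]).round(1).tolist())
im=ctrl.get_image("side");g=cv2.cvtColor(im,cv2.COLOR_RGB2GRAY)
print(g[180:195,236:246])
```

```text
0.03 0.072 [[238.4, 190.2]]
0.03 0.074 [[238.4, 189.3]]
0.03 0.076 [[238.4, 188.5]]
0.03 0.078 [[238.3, 187.7]]
0.035 0.072 [[238.5, 191.5]]
0.035 0.074 [[238.5, 190.6]]
0.035 0.076 [[238.5, 189.8]]
0.035 0.078 [[238.4, 189.0]]
0.04 0.072 [[238.6, 192.8]]
0.04 0.074 [[238.6, 192.0]]
0.04 0.076 [[238.6, 191.1]]
0.04 0.078 [[238.5, 190.3]]
0.044 0.072 [[238.7, 193.8]]
0.044 0.074 [[238.7, 193.0]]
0.044 0.076 [[238.6, 192.2]]
0.044 0.078 [[238.6, 191.4]]
[[ 99  72  53  55  58  59  56  54  78  93]
 [ 98  68  56  53  58  60  52  54  75  92]
 [ 99  75  56  51  59  67  56  57  74  93]
 [102  81  57  57  54  57  55  57  74  88]
 [101  68  53  55  59  57  56  54  75  89]
 [ 98  70  54  52  63  65  53  58  71  93]
 [ 96  74  60  54  63  62  53  52  70 114]
 [ 96  75  49  49  55  56  50  53  75 135]
 [101  79  64  64  64  67  69  74  91 145]
 [127 105  96 102 114 118 119 128 143 170]
 [170 156 154 156 164 165 168 181 192 196]
 [195 196 196 197 199 195 193 198 199 195]
 [195 196 198 197 195 191 191 188 184 171]
 [165 170 173 171 164 153 145 138 135 124]
 [124 124 130 127 123 119 113 108 108 105]]
```

Request:
{"op": "drive_tool", "data": {
  "moves": [0,0,0,0,0,0,0.34,0,0,0,0,0,0,0.4,0,0,0,0,0,0,0.45,0,0,0,0,0,0,0.45,0,0,0,0,0,0,0.45],
  "newtons": 30
}}

```text
t: 5.7
tool_pos: [0.5354, 0.089, 0.0717]
tool_rot: [0.214, -3.134, -0.001]
contact_force: [-3.4, 2.0, 5.8]
opening: 0.0522
```

Run:
```python
from h import *
o=ctrl.get_obs();print(o)
```

```text
{'t': 5.7, 'q': array([ 2.72122677e-02,  1.31130542e-02,  1.93398764e+00,  6.85878017e-04,
        1.19462639e+00, -1.67991954e+00]), 'dq': array([-2.16847401e-05,  1.51598976e-03, -1.87387110e-04, -8.92001472e-04,
       -1.16168874e-03,  3.04272306e-04]), 'effort': array([-1.37822337e+00, -3.11295784e+01, -3.19071257e+01, -6.50652274e-01,
       -8.48338399e-01,  9.78970056e-03]), 'tool_pos': array([0.53538723, 0.08897854, 0.07172994]), 'tool_rot': array([ 2.13587152e-01, -3.13421507e+00, -1.00978728e-03]), 'contact_force': array([-3.37804877,  2.04105887,  5.84230245]), 'wrist_torque': array([0.51004143, 0.53022665, 0.03607572]), 'opening': 0.05222190667472259}
```

Request:
{"op": "drive_tool", "data": {
  "moves": [0,0,-4,0,0,0,0.45,0,0,-4,0,0,0,0.45,0,0,-4,0,0,0,0.45,0,0,-4,0,0,0,0.45,0,0,-4,0,0,0,0.45]
}}

```text
t: 6.32
tool_pos: [0.5354, 0.0893, 0.0717]
tool_rot: [-0.337, -3.123, -0.002]
contact_force: [-3.3, 2.8, 5.6]
opening: 0.0523
```

Request:
{"op": "drive_tool", "data": {
  "moves": [0,0,-4,0,0,0,0.45,0,0,-4,0,0,0,0.45,0,0,-4,0,0,0,0.45,0,0,-4,0,0,0,0.45,0,0,-2.7,0,0,0,0.45]
}}

```text
t: 6.95
tool_pos: [0.5355, 0.0895, 0.0717]
tool_rot: [-0.839, -3.027, -0.003]
contact_force: [-3.1, 3.5, 5.0]
opening: 0.0525
```

Request:
{"op": "drive_tool", "data": {
  "moves": [0,0,0,0,0,0,0.45,0,0,0,0,0,0,0.45,0,0,0,0,0,0,0.45,0,0,0,0,0,0,0.45,0,0,0,0,0,0,0.45]
}}

```text
t: 7.58
tool_pos: [0.5355, 0.0895, 0.0718]
tool_rot: [-0.837, -3.028, -0.003]
contact_force: [-3.4, 4.5, 5.5]
opening: 0.0519
```

Run:
```python
from h import *
o=ctrl.get_obs();print(o)
for n in ("top","side"):
    im=ctrl.get_image(n)[:,:,::-1]
    u,v=proj(n,[[.5365,.0885,.09]])[0].astype(int)
    cv2.imwrite(f"pics/{n}5z.png",cv2.resize(im[v-45:v+40,u-50:u+50],None,fx=7,fy=7,interpolation=cv2.INTER_CUBIC))
```

```text
{'t': 7.575, 'q': array([ 0.02760018,  0.01313994,  1.93388726,  0.00198558,  1.19414338,
       -1.00473226]), 'dq': array([ 0.00220997, -0.00105747,  0.0003152 , -0.00157316,  0.00066261,
        0.00120162]), 'effort': array([ -2.55169295, -31.13122702, -31.76821589,  -1.21253215,
        -0.69205306,  -0.05717324]), 'tool_pos': array([0.53553347, 0.08952911, 0.07176934]), 'tool_rot': array([-8.36704257e-01, -3.02798019e+00, -2.96749524e-03]), 'contact_force': array([-3.4106897 ,  4.52664951,  5.54067093]), 'wrist_torque': array([ 0.77405129,  0.45491259, -0.04810929]), 'opening': 0.05187331652631348}
```

View pics/top5z.png

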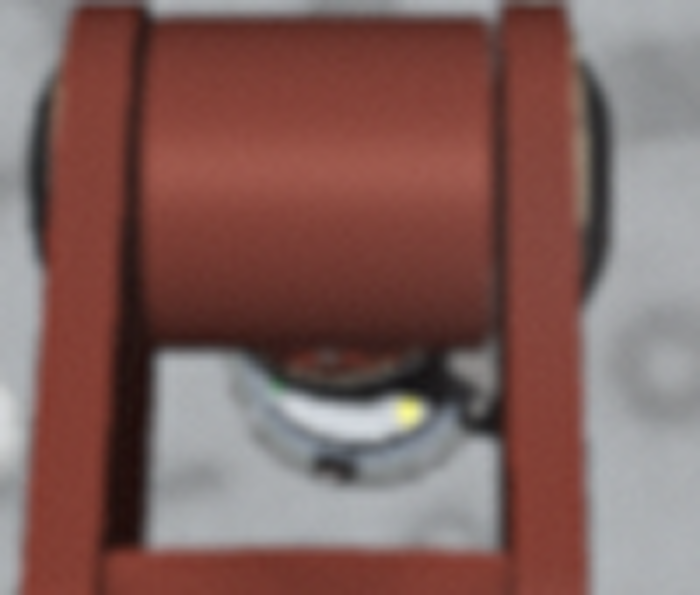

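View pics/side5z.png

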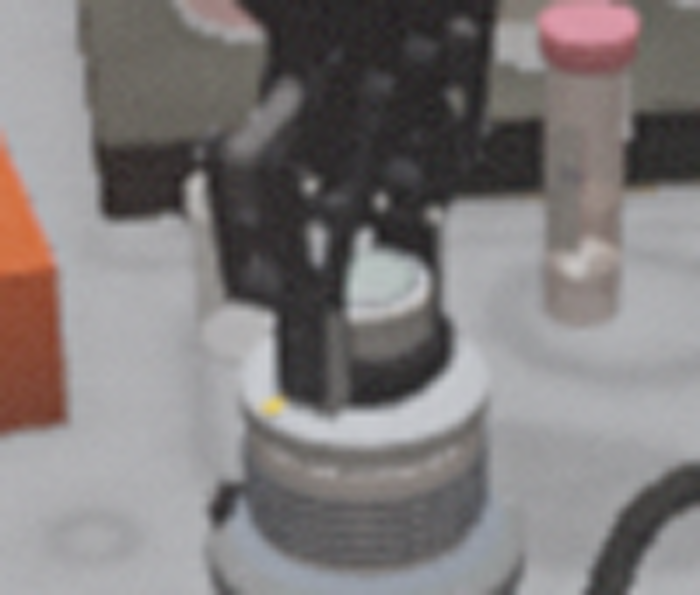

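Request:
{"op": "drive_tool", "data": {
  "moves": [0,0,0,0,0,0,0.3,0,0,0,0,0,0,0.1,0,0,0,0,0,0,0,0,0,0,0,0,0,0,0,0,0,0,0,0,0]
}}

```text
t: 8.3
tool_pos: [0.5354, 0.0886, 0.0713]
tool_rot: [0.837, 3.028, -0.0]
contact_force: [-1.1, -0.1, 0.7]
opening: 0.0853
```

Request:
{"op": "drive_tool", "data": {
  "moves": [0,0,0,0,0,0.02,0,0,0,0,0,0,0.04,0,0,0,0,0,0,0.05,0,0,0,0,0,0,0.05,0,0,0,0,-0.03,0.05,0,0]
}}

```text
t: 8.93
tool_pos: [0.5094, 0.1377, 0.2395]
tool_rot: [0.841, 3.014, 0.007]
contact_force: [0.5, 1.8, -0.5]
opening: 0.0853
```

Request:
{"op": "drive_tool", "data": {
  "moves": [0,0,0,-0.03,0.05,0,0,0,0,0,-0.03,0.05,0,0,0,0,0,-0.03,0.05,0,0,0,0,0,-0.03,0.05,0,0,0,0,0,0,0,0,0]
}}

```text
t: 9.55
tool_pos: [0.3835, 0.3414, 0.2331]
tool_rot: [0.827, 3.03, 0.003]
contact_force: [1.1, -1.5, 0.4]
opening: 0.0853
```

Run:
```python
from rect import *
from meas import meas
o=ctrl.get_obs();print(o['t'],o['tool_pos'],o['opening'])
im=ctrl.get_image("top")[:,:,::-1].copy();cv2.imwrite("pics/top6.png",im)
meas("top",(205,275,180,236),im)
cv2.imwrite("pics/rect6.png",rectify("top",im,(.5362,.0886),.088,half=.045,ppm=6000))
cv2.imwrite("pics/side6.png",ctrl.get_image("side")[:,:,::-1])
```

```text
9.55 [0.38349535 0.34141603 0.23309809] 0.08528794680024002
top green (np.float64(229.16688144329896), np.float64(213.37306701030928)) 97 [0.51685295 0.11547988 0.0715    ]
top yellow (np.float64(247.77927215189874), np.float64(217.55300632911394)) 79 [0.50810095 0.07102754 0.0715    ]
```

View pics/rect6.png

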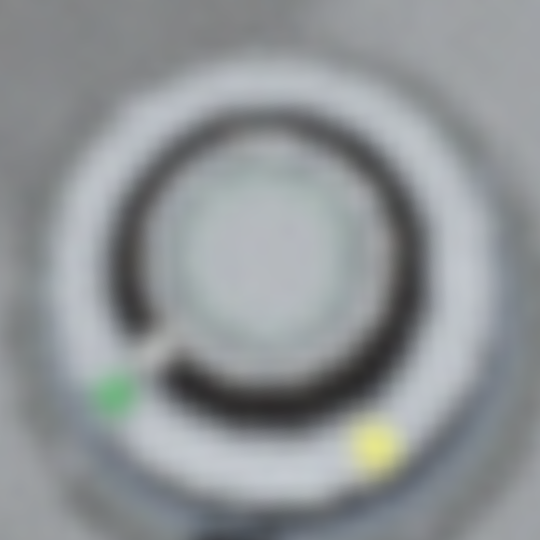

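Run:
```python
from h import *
im=cv2.imread("pics/top6.png");g=cv2.cvtColor(im,cv2.COLOR_BGR2GRAY)
for c in((.5362,.0886),(.5369,.0890),(.5356,.0884)):
    th=np.arange(.3,1.5,.01);w=0
    for r in(.0225,.024,.0255):
        P=np.stack([c[0]-r*np.cos(th),c[1]+r*np.sin(th),0*th+.088],1);uv=proj("top",P).astype(np.float32)
        w=w+cv2.remap(g,uv[None,:,0],uv[None,:,1],cv2.INTER_CUBIC)[0].astype(float)
    w=np.clip(w-np.percentile(w,60),0,None)
    print(c,"line",(w*th).sum()/w.sum(),"green",np.arctan2(.1154-c[1],c[0]-.5169))
for n in("top","side"):
    a=cv2.imread(f"pics/{n}0.png").astype(int);b=cv2.imread(f"pics/{n}6.png").astype(int);
    cv2.imwrite(f"pics/pair_{n}.png",np.hstack([a,b])[::1,:][:, ::1].astype(np.uint8)[:, :][:384,:] if 0 else cv2.resize(b.astype(np.uint8),(512,384)))
```

```text
(0.5362, 0.0886) line 0.9627414363461752 green 0.9466749840602495
(0.5369, 0.089) line 0.9306350874356699 green 0.9224643377076356
(0.5356, 0.0884) line 0.9867378400880944 green 0.9650590962753046
```

View pics/side6.png

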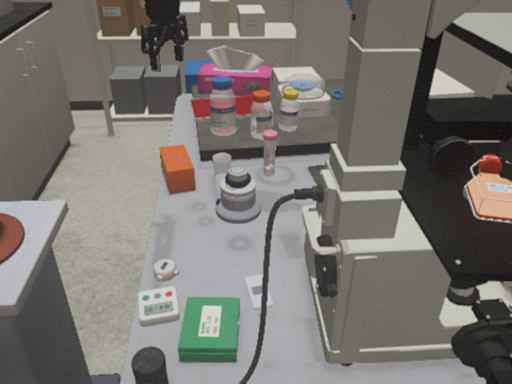

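View pics/top6.png

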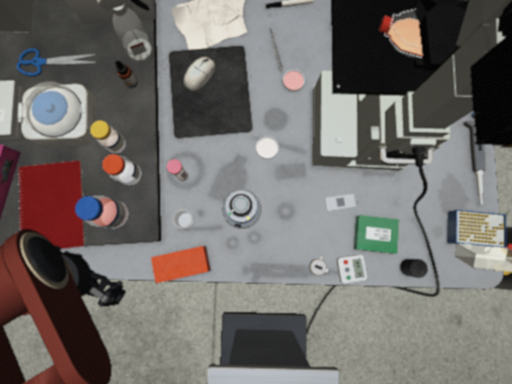

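The white line is within about 0.02 rad (0.7 mm) of the green stud. Everything round the lamp is in its old place, and the arm is clear.

Run:
```python
from station import ctrl
print(ctrl.finish_job())
```

```text
the job is handed in; nothing more can be done
None
```

The iris ring is set to the green preset and the job is handed in; it finished at about 9.6 s of the 32 s allowed. I gripped the ring from above across its diameter, turned it about 39° clockwise, then opened the fingers, lifted straight off and moved the arm clear.

- **Alignment:** in the last top picture the white line is within about 0.01–0.02 rad of the green stud, or up to 0.7 mm at the stud circle. Two ways of measuring put the line on opposite sides of the stud, by −0.02 and +0.02 rad. Both are well inside the 4.2 mm limit.
- **Contact:** the wrist force stayed below about 8 N while gripping. I judged from one side picture that the finger ends stood about 4–9 mm above the collar. I have no separate contact reading for the collar or the lens ring.
- **Bystanders:** by eye, both last pictures show the things round the lamp unmoved.
- **Disagreement:** the two cameras differed by about 2 mm in the lamp's x position. I placed the gripper from how the finger and lamp sat together in the side view, and the grip closed nearly centred.

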